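Key the film winder's drive disc home

TASK

On the bench film winder, push the black drive disc round with a fingertip against its upright finger peg until the notch in its rim is over the dark steel key, then press the disc fully down so that it is seated on the key, and take the hand away. Only push and press: do not pinch the peg or pick anything up, and leave the other things on the winder and the counter where they are.

Things in the scene. Friction and masses are not known exactly. Their poses are not given: they have to be found in the camera images.
- winder: The winder, fixed to the counter: an aluminium plate 170 mm (x) by 250 mm (y) by 12 mm thick. Origin: on the disc's vertical axis, at counter height (underside of the plate); the plate runs from y -165 to +85 mm and x -85 to +85 mm of it. z up. Its steel key is on the +x side of the axis; the spool and one clip stand on the -y end of the plate.
- disc (a joint): Turn of the black drive disc about the vertical axis, rad, growing anticlockwise seen from above. 0 (or any whole turn, such as 6.283) = notch exactly over the key. It turns endlessly both ways, drags with about 0.07 N m (1.5 N at the peg) and stays where it is left. Disc: 130 mm diameter, 10 mm thick, raised at the start so that its top is 39 mm above the counter; 24 mm when seated.
- sleeve (a joint): How far the disc has been pushed down its spindle, m: 0 raised (start), 0.015 fully seated. Stiff sliding fit, about 4 N downward to move, and it stays at any height. It does not tip, wherever it is pressed. Off the notch, the key stops it after 3 mm. The whole disc with hub and peg goes down with it.
- notch (a point): Middle of the notch at the disc's upper face, 56 mm from the axis: a straight open slot in the rim, 16 mm wide and about 18 mm deep radially. Its x axis points outward from the disc's axis.
- key (a point): Top of the dark steel key, 56 mm from the axis, 26 mm above the counter: a radial bar with rounded top, 9 mm wide, fixed on the plate, reaching from 50 to 84 mm from the axis, so its outer 19 mm show beyond the disc's rim.
- hub (a point): Centre of the flat top of the aluminium hub, on the disc's axis: hub 36 mm diameter, standing 8 mm above the disc's face (47 mm above the counter at the start, 32 mm when seated). The place to press.
- peg (a point): Centre of the top of the finger peg: an upright aluminium pin 14 mm in diameter, standing 26 mm above the disc's face, 46 mm from the axis, diametrically opposite the notch. It is fixed to the disc.
- spool: Bystander: blue plastic film spool, 25 mm diameter, 62 mm tall, loose, standing on the winder's plate. Origin at the centre of its foot.
- clip_a: Bystander: steel film clip 62 x 20 x 14 mm (77 mm long with its wire loop), loose, lying on the winder's plate beside the spool. Origin at the centre of its underside.
- clip_b: Bystander: a second such steel film clip, lying on the counter. Origin at the centre of its underside.
- lens_board: Bystander: black lens board, 140 mm square, 9 mm high, with a 45 mm round hole, lying on the counter. Origin at the centre of its underside.
- hood: Bystander: smoked glass viewfinder hood, 75 mm square, 54 mm high, on the counter. Origin at the centre of its underside.
- can: Bystander: aluminium film can, 54 mm diameter, 55 mm tall, on the counter. Origin at the centre of its underside.

How it is judged:
By the outcome, as a careful person would: the job done as asked, in the order asked, and still so for the second after the job is handed in, with the robot touching nothing.
It also fails if it takes over 48 s, if anything falls off the work surface, if the arm or the gripper's body presses on something with over 40 N, if the wrist force passes 120 N, or if a joint passes its speed limit or range.

ROBOT

A 7-joint arm with a two-finger parallel gripper is mounted at the origin on the work surface. World frame = base frame: x ahead of the robot, y to its left, z up, the work surface at z = 0. Lengths are in m, angles in rad, forces in N, time in s.
With the tool pointing down it reaches from about 0.4 to 0.875 m from the base axis. Payload 6.5 kg.
Tool frame: the origin (TCP) lies at the very end of the fingers, on their centre line; the grasp point (between the pads) lies 19 mm behind it; y points along the fingers, x is the direction in which the jaws open and shut, and the axes are right-handed (so a half turn about y gives the same grasp; the last joint's range is limited). The gripper opens to 88 mm and grips with 3 to 60 N. Pads are 18 mm wide; open, the fingers measure 123 mm over their backs; the gripper's body (75 mm by 187 mm) begins 45 mm behind the grasp point.
Start: joints at [-1.413, 0.536, -0.004, 1.538, 0.003, 1.067, -0.071], TCP at [0.144, 0.634, 0.239] pointing down, gripper open.
Joint ranges: [-2.7, 2.7], [-0.37, 2.16], [-1.27, 1.26], [0.24, 2.4], [-1.31, 4.45], [0.19, 1.91], [-2.76, 2.76]. Speed limits (rad/s): [2.39, 2.39, 3.14, 3.14, 3.14, 3.14, 3.14].

INTERFACE

Orientations are given as [roll, pitch, yaw] about the fixed x, y, z axes, in that order (R = Rz(yaw) Ry(pitch) Rx(roll)).
In Python, from bench import * gives the robot as it stands.
- The arm moves only by the tool play_rows, never from a script. Its argument "deltas" is a list of rows, each a list of 7 numbers: the turn, a rotation vector about the tool's x, y, z in degrees, then the shift along the tool's x, y, z in m, then the opening, from 0 (shut) to 1 (fully open). A call has exactly 5 rows; each row is the pose to reach, as a shift and turn from the pose measured when the call began, along the tool's axes at that moment; what a row does not reach only later rows make up. A row lasts 1/10 s, in which the tool goes at most 50 mm and 8.59 degrees, less where a joint would pass 70% of its speed; a pose out of reach is approached as far as the arm can. A call with a gripper value outside its range is refused whole. The fingers move at their own pace and stop on an object; "force" is the grip in N (left out, the last holds). Time passes only in rows, so rows that repeat a pose let the fingers close, or fill a call up. It gives the time, the measured TCP pose, the force and the opening at its end, in the units of the state.
- sense(): the state, without advancing time (a new reading comes with each control period).
- capture(name): name is "scene" or "top" or "wrist"; returns the picture (480x640x3 uint8, blue, green, red); there is no depth.
- camera_info(name): a dict with "fovy" (degrees; the focal length in pixels is half the picture's height over the tangent of half this angle, whatever the lens; pixels are square), "cx", "cy" (the principal point, pixels), "world_to_cam" (4x4, takes a point from world to camera coordinates). Camera axes: x right, y up, looking along -z (the intrinsics and any distortion apply to the point x, -y, -z); pixel columns grow to the right and rows downward; lengths in m; the calibration is good to about 2 mm. The wrist camera is an equidistant fisheye: a pixel r from the principal point sees the ray r / f radians off the axis. A picture is of the moment at which its call begins: read the wrist's pose just before it. camera_info takes no time and is no camera call; for the wrist camera it gives the pose at the moment of the call.
- hand_in(): hands the job in, once; it reports no verdict.
The state is a dict: "clock": time; "joint_positions": joint angles; "dq": joint speeds; "joint_torque": joint torques, N m; "eef_pos": TCP position; "eef_rot": TCP orientation; "ft_force": force on the tool from outside, world axes, zero at the start; "wrist_torque": the same for the moment, N m; "gripper_width": finger opening in m.
Only numpy, scipy, OpenCV 4.12 (cv2) and the standard library are available. Lean on these libraries where they do the work, as an engineer would, in place of code of your own. Each camera call takes 0.05 s, during which the arm holds its last target. There are 200 camera calls.

## Working session

There is one attempt and no reset: what is moved stays moved. The work goes in short steps, Python scripts to look and compute and a tool call to move; the robot and the scene stay as the last step left them, time stands still between calls to the robot, and variables do not carry over. Pictures are saved under pics/ and viewed, about 8 in all and at most 12, crops included, and the job is handed in when it is done.

Besides the shell and the picture viewer there is one more tool, called as name([rows], argument=value, ...), one row to a line, values as JSON. play_rows: Moves the arm, as the interface text tells. Its arguments: {"type":"object","properties":{"deltas":{"type":"array"},"force":{"type":"number"}},"required":["deltas"]}

```bash
mkdir -p pics
python3 - <<'E'
from bench import *
import cv2
for n in("scene","top"):
    cv2.imwrite(f"pics/{n}0.png",capture(n)); c=camera_info(n); print(n,c)
print(sense())
E
```

```text
scene {'fovy': 47.19710948474916, 'cx': 327.10593441995724, 'cy': 239.46514622032248, 'world_to_cam': array([[ 0.50265793,  0.86446108,  0.00648431, -0.2509676 ],
       [-0.63444218,  0.36379316,  0.68201001,  0.30055944],
       [ 0.58721216, -0.34693166,  0.73131409, -1.57644039],
       [ 0.        ,  0.        ,  0.        ,  1.        ]])}
top {'fovy': 43.99550424459362, 'cx': 316.1685628370401, 'cy': 238.59716055811597, 'world_to_cam': array([[-0.02806596, -0.99951807, -0.01326417,  0.01492554],
       [ 0.99194195, -0.02948834,  0.12321364, -0.57107215],
       [-0.12354539, -0.00969918,  0.99229152, -1.55627206],
       [ 0.        ,  0.        ,  0.        ,  1.        ]])}
{'clock': 0.1, 'joint_positions': array([-1.41320045,  0.53707694, -0.0044384 ,  1.53878978,  0.00259751,
        1.06731842, -0.07117072]), 'dq': array([ 0.00103575, -0.0035271 ,  0.0008258 , -0.00370907,  0.00024561,
        0.00039215,  0.00108699]), 'joint_torque': array([ 1.92088381e-03, -5.72073090e+01,  9.93643776e-01, -2.52233863e+01,
       -5.61146170e-02,  1.34175803e-02,  3.22640926e-05]), 'eef_pos': array([0.14414259, 0.63322996, 0.2379294 ]), 'eef_rot': array([-1.57091155,  0.00158254,  1.34709998]), 'ft_force': array([-0.49368224, -0.77167652,  0.27851791]), 'wrist_torque': array([ 0.04849423,  0.04092341, -0.00561137]), 'gripper_width': 0.08801631386604253}
```

View pics/top0.png

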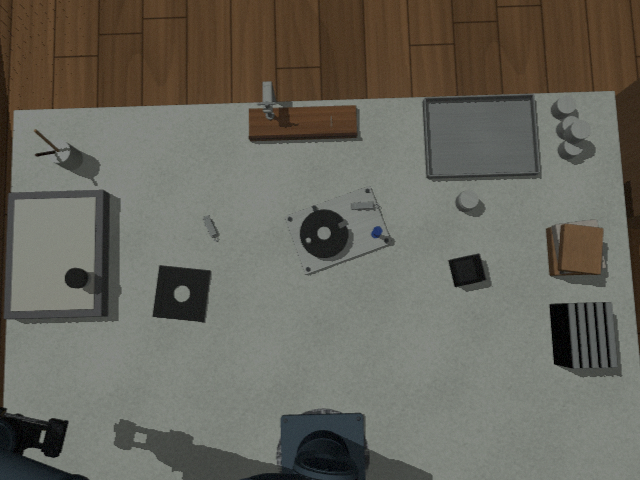

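View pics/scene0.png

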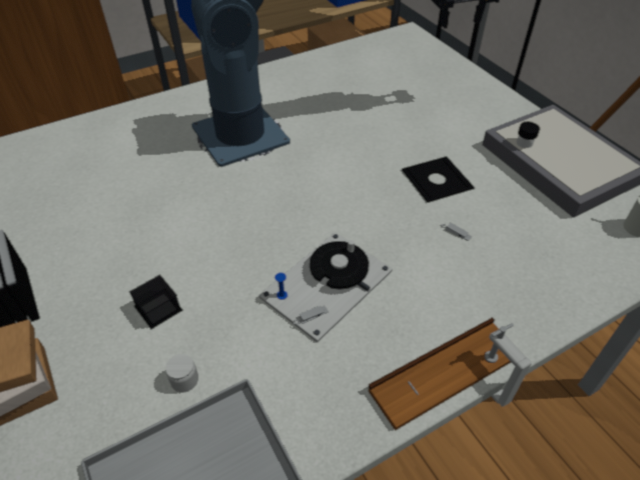

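The top view shows the winder near (340,230) with its disc near (324,233). The key and notch need enlarging.

Run:
```python
import cv2,numpy as np
a=cv2.imread("pics/top0.png")[178:283,275:405]; b=cv2.imread("pics/scene0.png")[225:345,250:400]
a=cv2.resize(a,None,fx=6,fy=6,interpolation=cv2.INTER_CUBIC);b=cv2.resize(b,None,fx=5,fy=5,interpolation=cv2.INTER_CUBIC)
a=np.clip(a*1.3,0,255).astype('uint8');b=np.clip(b*1.5,0,255).astype('uint8')
cv2.imwrite("pics/a.png",a[:600,:800]);cv2.imwrite("pics/b.png",b)
```

```text
(no output)
```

View pics/a.png

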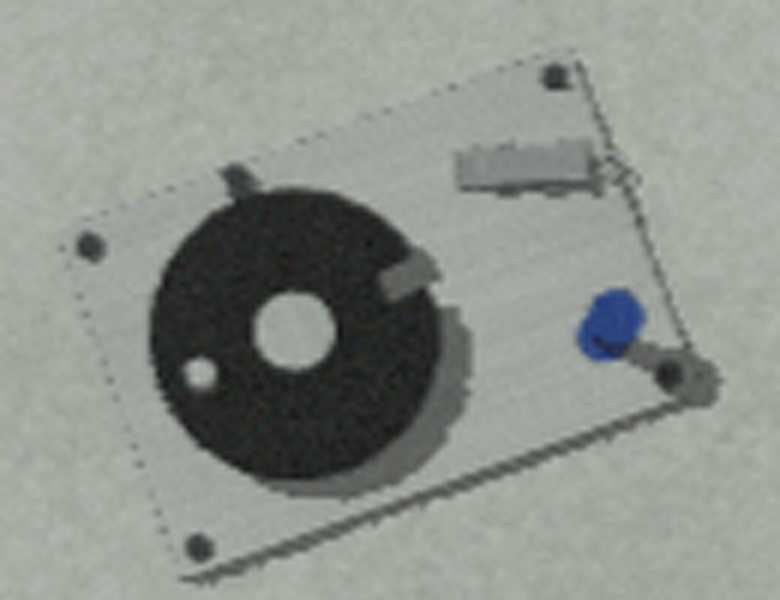

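View pics/b.png

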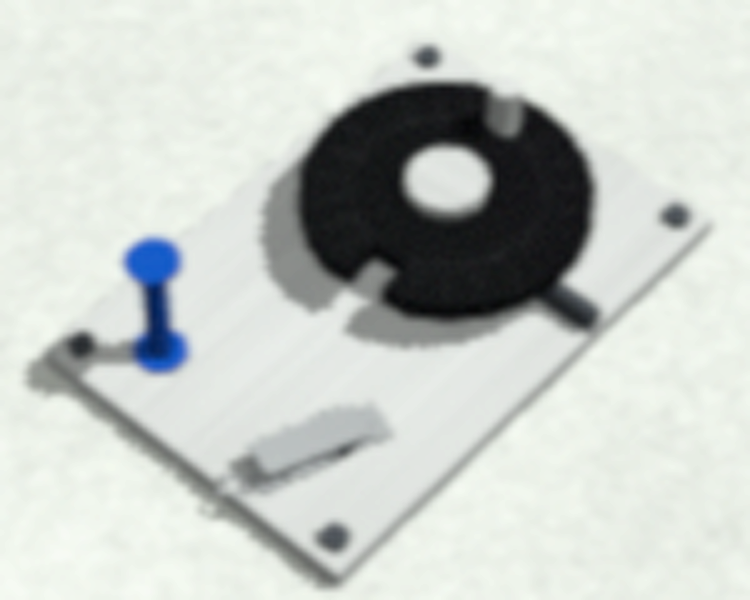

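```bash
cat > h.py <<'E'
from bench import *
import numpy as np, cv2
from scipy.spatial.transform import Rotation as R
def ray(n,u,v,z,c=None):
    c=c or camera_info(n); f=240/np.tan(np.radians(c["fovy"]/2)); x,y=u-c["cx"],v-c["cy"]
    if n=="wrist":
        r=np.hypot(x,y);t=r/f;d=np.array([x/r*np.sin(t),-y/r*np.sin(t),-np.cos(t)])
    else: d=np.array([x/f,-y/f,-1])
    M=c["world_to_cam"];Rm=M[:3,:3];o=-Rm.T@M[:3,3];d=Rm.T@d
    return o+d*(z-o[2])/d[2]
E
python3 - <<'E'
from h import *
A=lambda u,v,z:ray("top",(u+.5)/6-.5+275,(v+.5)/6-.5+178,z)[:2]
B=lambda u,v,z:ray("scene",(u+.5)/5-.5+250,(v+.5)/5-.5+225,z)[:2]
h=A(294,331,.047);hb=B(447,178,.047);print("hub",h,hb)
ang=lambda p,o:np.degrees(np.arctan2(*(p-o)[::-1]))
for nm,p,o in [("key",A(238,183,.022),h),("keyB",B(583,312,.024),hb),("notch",A(408,273,.035),h),("notchB",B(376,281,.039),hb),("peg",A(202,373,.065),h),("pegB",B(505,102,.065),hb)]:
    print(nm,p,np.linalg.norm(p-o),ang(p,o))
for nm,a,b in [("long",(65,240),(575,52)),("short",(185,578),(65,240)),("far",(690,395),(575,52))]:
    p,q=A(*a,.012),A(*b,.012);print(nm,np.linalg.norm(p-q),ang(q,p))
print("spool",A(617,315,.074),"clip",A(525,167,.026),"holes",A(90,247,.012),A(555,76,.012),A(668,376,.012),A(200,547,.012))
c=camera_info("wrist");s=sense();M=c["world_to_cam"];Rt=R.from_euler("xyz",s["eef_rot"]).as_matrix()
print(c["fovy"],Rt.round(3));print((Rt.T@(-M[:3,:3].T@M[:3,3]-s["eef_pos"])).round(3),(M[:3,:3]@Rt).round(2))
E
```

```text
hub [ 0.58491696 -0.02186558] [ 0.58390178 -0.01969462]
key [0.65667531 0.00142161] 0.0754423899858046 17.979401931989095
keyB [0.66071835 0.00240469] 0.07993225562023212 16.049956999458875
notch [ 0.61119754 -0.07370559] 0.05812104158615056 -63.11702480647539
notchB [ 0.61247898 -0.07176238] 0.05939452217296951 -61.239977076854906
peg [0.56514769 0.01902799] 0.04542145136664897 115.80062231755996
pegB [0.57209245 0.01647371] 0.03804744701152941 108.08238418895641
long 0.2485702724068592 -71.22491970812327
short 0.16357234694124217 18.046452654729492
far 0.16584291466260198 15.989514809098818
spool [ 0.58412615 -0.16268099] clip [ 0.65935199 -0.12847033] holes [0.63095434 0.06971998] [ 0.70363683 -0.14473728] [ 0.56403766 -0.19043406] [0.49276452 0.02324767]
65.70646984690485 [[ 0.222 -0.    -0.975]
 [ 0.975 -0.002  0.222]
 [-0.002 -1.    -0.   ]]
[-0.    -0.146  0.068] [[ 1.   -0.   -0.  ]
 [ 0.    0.26  0.97]
 [-0.   -0.97  0.26]]
```

Both cameras agree on these values:

- **Hub:** about (0.585, -0.0215).
- **Key:** direction 18.3°, also supported by the plate's screws.
- **Peg:** about 116.5°. The disc therefore needs about +82°, pushed anticlockwise.

I'll shut the fingers and travel over.

play_rows([
  [0, 0, 0, -0.031, 0, -0.037, 0],
  [0, 0, 0, -0.062, 0, -0.074, 0],
  [0, 0, 0, -0.093, 0, -0.111, 0],
  [0, 0, 0, -0.124, 0, -0.148, 0],
  [0, 0, 0, -0.155, 0, -0.184, 0],
], force=20)

```text
clock: 0.6
eef_pos: [0.2901, 0.4393, 0.2379]
eef_rot: [-1.571, 0.002, 1.347]
ft_force: [0.7, -0.8, 0.1]
gripper_width: 0.0503
```

play_rows([
  [0, 0, 0, -0.031, 0, -0.037, 0],
  [0, 0, 0, -0.062, 0, -0.074, 0],
  [0, 0, 0, -0.093, 0, -0.111, 0],
  [0, 0, 0, -0.124, 0, -0.148, 0],
  [0, 0, 0, -0.155, 0, -0.184, 0],
])

```text
clock: 1.1
eef_pos: [0.4359, 0.2454, 0.2382]
eef_rot: [-1.571, 0.002, 1.347]
ft_force: [1.2, 0.8, -0.6]
gripper_width: 0.0104
```

play_rows([
  [0, 2, 0, -0.03, 0.0, -0.036, 0],
  [0, 4, 0, -0.061, 0.01, -0.073, 0],
  [0, 6, 0, -0.091, 0.02, -0.109, 0],
  [0, 8, 0, -0.122, 0.03, -0.146, 0],
  [0, 10, 0, -0.152, 0.04, -0.182, 0],
])

```text
clock: 1.6
eef_pos: [0.5803, 0.055, 0.198]
eef_rot: [-1.571, 0.002, 1.171]
ft_force: [0.7, 0.1, 0.3]
gripper_width: 0.0005
```

Run:
```python
from h import *
s=sense();c=camera_info("wrist");im=capture("wrist");np.save("w.npy",c,allow_pickle=True)
cv2.imwrite("pics/w1.png",im);print(s["eef_pos"],s["eef_rot"],s["joint_positions"].round(2),s["gripper_width"])
```

```text
[0.58034052 0.05501282 0.19796409] [-1.57093159  0.00210985  1.17102579] [-0.38  0.48  0.27  1.77 -0.15  0.91  1.13] 0.0004906822004074981
```

View pics/w1.png

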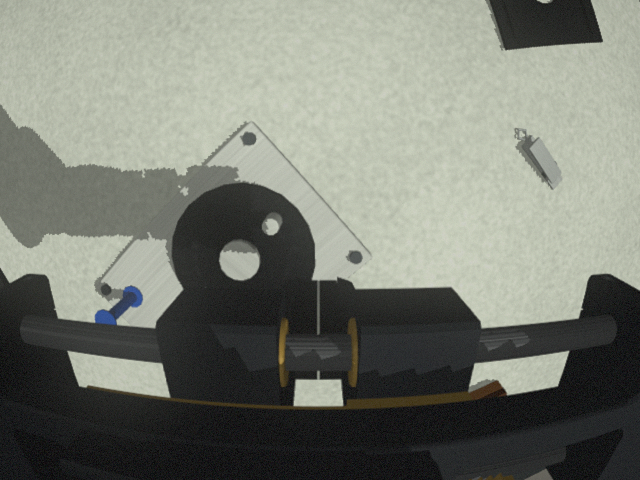

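Run:
```python
from h import *
c=np.load("w.npy",allow_pickle=True).item();s=sense();Rt=R.from_euler("xyz",s["eef_rot"]).as_matrix()
h=ray("wrist",240,259,.047,c)[:2];p=ray("wrist",273,219,.065,c)[:2];d=p-h
print(h,p,np.linalg.norm(d),np.degrees(np.arctan2(d[1],d[0])))
f=240/np.tan(np.radians(c["fovy"]/2))
def proj(q):
    v=c["world_to_cam"][:3,:3]@q+c["world_to_cam"][:3,3];v=v*[1,-1,-1];r=np.hypot(*v[:2]);t=np.arctan2(r,v[2]);return v[:2]/r*t*f+[c["cx"],c["cy"]]
for t in [(0,0,0),(.0175,0,.009),(-.0175,0,.009),(-.0175,-.045,.009),(-.0175,-.064,.009),(-.0175,-.064,.0375),(-.06,-.064,.0375)]: print(t,proj(Rt@t+s["eef_pos"]).round())
```

```text
[ 0.58092394 -0.01823324] [0.55795637 0.02611569] 0.049943339816028644 117.37889215349054
(0, 0, 0) [303. 315.]
(0.0175, 0, 0.009) [343. 297.]
(-0.0175, 0, 0.009) [263. 296.]
(-0.0175, -0.045, 0.009) [245. 350.]
(-0.0175, -0.064, 0.009) [234. 385.]
(-0.0175, -0.064, 0.0375) [224. 293.]
(-0.06, -0.064, 0.0375) [ 84. 285.]
```

play_rows([
  [0, 0, 0, 0, 0.035, 0, 0],
  [0, 0, 0, 0, 0.07, 0, 0],
  [0, 0, 0, 0, 0.105, 0, 0],
  [0, 0, 0, 0, 0.13, 0, 0],
  [0, 0, 0, 0, 0.145, 0, 0],
])

```text
clock: 2.15
eef_pos: [0.5821, 0.0451, 0.0495]
eef_rot: [-1.572, 0.008, 1.161]
ft_force: [-0.1, -0.4, 0.4]
gripper_width: 0.0005
```

Run:
```python
from h import *
s=sense();print(s["eef_pos"],s["eef_rot"],s["ft_force"])
Rt=R.from_euler("xyz",[-np.pi/2,0,s["eef_rot"][2]]).as_matrix();n=-Rt[:,0]
H=np.array([.585,-.0215])
for a in [116.8,122,130,138,146,154,162,170,178,186,194,198.3]:
    P=H+.046*np.array([np.cos(np.radians(a)),np.sin(np.radians(a))]);F=P-n[:2]*.0245
    D=Rt.T@np.r_[F-s["eef_pos"][:2],0];print(a,F.round(4),(D*1000).round(1))
```

```text
[0.58210891 0.04508337 0.04953175] [-1.57224455  0.00847795  1.1611109 ] [-0.10649374 -0.40610866  0.41313391]
116.8 [0.574 0.042] [-6.   0.   6.2]
122 [0.5704 0.04  ] [-9.3  0.   8.7]
130 [0.5652 0.0362] [-14.9   0.   12. ]
138 [0.5606 0.0318] [-20.8   0.   14.4]
146 [0.5566 0.0267] [-27.    0.   16.1]
154 [0.5534 0.0211] [-33.4   0.   16.8]
162 [0.551  0.0152] [-39.8   0.   16.6]
170 [0.5495 0.009 ] [-46.1   0.   15.6]
178 [0.5488 0.0026] [-52.3   0.   13.6]
186 [ 0.549  -0.0038] [-58.1   0.   10.9]
194 [ 0.5501 -0.0102] [-63.4  -0.    7.3]
198.3 [ 0.5511 -0.0135] [-66.1  -0.    5.1]
```

The descent drifted about 10 mm sideways without contact. I'll correct in a slow step and re-measure.

play_rows([
  [0, -0.5, 0, 0, -0.003, 0.002, 0],
  [0, -0.5, 0, 0, -0.003, 0.004, 0],
  [0, -0.5, 0, 0, -0.003, 0.006, 0],
  [0, -0.5, 0, 0, -0.003, 0.006, 0],
  [0, -0.5, 0, 0, -0.003, 0.006, 0],
])

```text
clock: 2.65
eef_pos: [0.5772, 0.0477, 0.0535]
eef_rot: [-1.574, 0.008, 1.17]
ft_force: [-0.2, -0.1, 0.4]
gripper_width: 0.0002
```

Run:
```python
from h import *
s=sense();print(s["eef_pos"],s["eef_rot"],s["ft_force"],s["joint_positions"],s["dq"])
for n,(x,y,w,hh) in {"scene":(270,205,130,110),"top":(265,178,130,100)}.items():
    im=capture(n)[y:y+hh,x:x+w];cv2.imwrite(f"pics/{n}2.png",np.clip(cv2.resize(im,None,fx=6,fy=6,interpolation=2)*1.4,0,255).astype('uint8')[:600])
```

```text
[0.57719885 0.0476908  0.05348272] [-1.57354352  0.00754028  1.16998465] [-0.2260221  -0.10458344  0.44538255] [-0.32323876  0.68622432  0.21415426  1.84729085 -0.21637153  0.63225563
  1.18917034] [ 0.002813    0.00507225  0.00047145 -0.00033817  0.00090415  0.00044031
  0.00162483]
```

View pics/scene2.png

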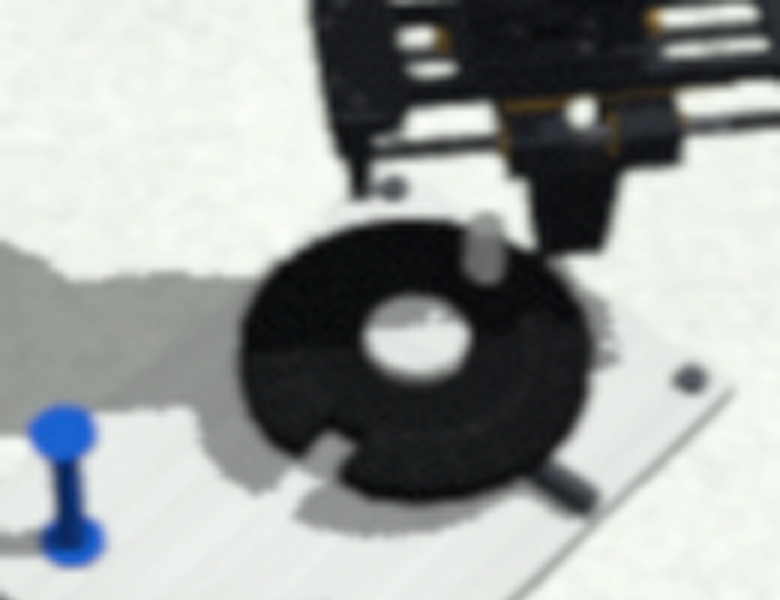

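```bash
cat > arc.py <<'E'
from h import *
import sys
off=float(sys.argv[1]);s=sense();print(s["eef_pos"],s["eef_rot"],s["ft_force"])
Rt=R.from_euler("xyz",s["eef_rot"]).as_matrix();n=-Rt[:,0]
H=np.array([.585,-.0215])
for a in map(float,sys.argv[2:]):
    P=H+.046*np.array([np.cos(np.radians(a)),np.sin(np.radians(a))]);F=P-n[:2]*off
    print(a,(Rt.T@(np.r_[F,.053]-s["eef_pos"])*1000).round(1))
E
python3 arc.py .022 116.8 120 124 128 132 136 140 145 150 155
```

```text
[0.57700044 0.0475717  0.05307937] [-1.5730081   0.0079676   1.16992096] [ 0.10742361  0.19202585 -0.31460801]
116.8 [-8.8  0.1  0.8]
120.0 [-10.8   0.2   2.4]
124.0 [-13.4   0.2   4.2]
128.0 [-16.2   0.2   5.9]
132.0 [-19.    0.2   7.4]
136.0 [-22.    0.2   8.6]
140.0 [-25.    0.3   9.7]
145.0 [-28.9   0.3  10.7]
150.0 [-32.8   0.3  11.3]
155.0 [-36.8   0.3  11.7]
```

play_rows([
  [0, 0, 0, -0.004, 0, 0, 0],
  [0, 0, 0, -0.009, 0, 0.001, 0],
  [0, 0, 0, -0.0135, 0, 0.004, 0],
  [0, 0, 0, -0.019, 0, 0.0075, 0],
  [0, 0, 0, -0.025, 0, 0.0095, 0],
])

```text
clock: 3.25
eef_pos: [0.5575, 0.0287, 0.0532]
eef_rot: [-1.572, 0.008, 1.171]
ft_force: [-0.3, 3.4, 0.2]
gripper_width: 0.0005
```

```bash
python3 arc.py .022 140 146 152 158 164 170 175
python3 - <<'E'
from h import *
im=capture("top")[178:278,265:395];cv2.imwrite("pics/t3.png",np.clip(cv2.resize(im,None,fx=6,fy=6,interpolation=2)*1.4,0,255).astype('uint8'))
E
```

```text
[0.55751509 0.02873881 0.05315624] [-1.57188275  0.00760766  1.17072379] [-0.30649376  3.43699229  0.19264749]
140.0 [-0.1  0.2 -0.9]
146.0 [-4.7  0.2  0.3]
152.0 [-9.5  0.2  0.9]
158.0 [-14.3   0.3   1.1]
164.0 [-19.1   0.3   0.8]
170.0 [-23.9   0.3  -0. ]
175.0 [-27.7   0.4  -1.1]
```

View pics/t3.png

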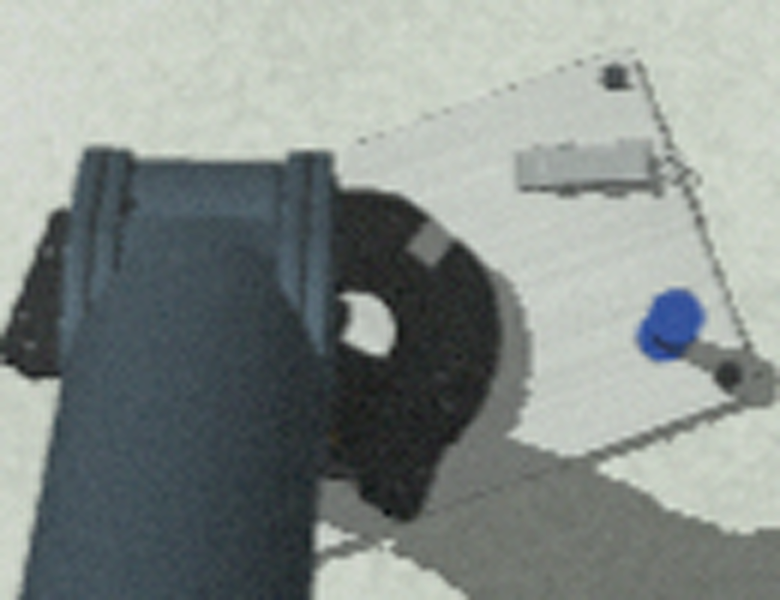

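The disc has turned about 21°: the notch moved to (433,242) in the crop, so the peg is near 138°. The force is 3.4 N and the contact offset about 21 mm. I'll carry on along the arc.

play_rows([
  [0, 0, 0, -0.0045, 0, 0.0005, 0],
  [0, 0, 0, -0.0095, 0, 0.001, 0],
  [0, 0, 0, -0.0145, 0, 0.001, 0],
  [0, 0, 0, -0.019, 0, 0.001, 0],
  [0, 0, 0, -0.024, 0, 0, 0],
])

```text
clock: 3.8
eef_pos: [0.5473, 0.0043, 0.0533]
eef_rot: [-1.572, 0.009, 1.169]
ft_force: [-0.2, 2.5, 0.5]
gripper_width: 0.0004
```

```bash
python3 arc.py .0212 170 175 180 185 190 194 197 198.3
```

```text
[0.54727309 0.004314   0.05327631] [-1.57167683  0.00933597  1.16909932] [-0.24794755  2.54647152  0.54461017]
170.0 [1.8 0.3 0. ]
175.0 [-2.   0.3 -1.1]
180.0 [-5.8  0.3 -2.5]
185.0 [-9.4  0.4 -4.2]
190.0 [-12.9   0.4  -6.2]
194.0 [-15.5   0.4  -8.1]
197.0 [-17.4   0.4  -9.6]
198.3 [-18.2   0.5 -10.3]
```

play_rows([
  [0, 0, 0, -0.004, 0, -0.002, 0],
  [0, 0, 0, -0.008, 0, -0.0035, 0],
  [0, 0, 0, -0.0115, 0, -0.0055, 0],
  [0, 0, 0, -0.0135, 0, -0.0067, 0],
  [0, 0, 0, -0.015, 0, -0.0077, 0],
])

```text
clock: 4.3
eef_pos: [0.5486, -0.0128, 0.0534]
eef_rot: [-1.572, 0.009, 1.169]
ft_force: [-0.9, 2.2, 0.5]
gripper_width: 0.0002
```

```bash
python3 arc.py .0212 190 194 197 198.3
python3 - <<'E'
from h import *
np.save("w.npy",camera_info("wrist"),allow_pickle=True)
a=capture("top")[178:278,265:365];b=capture("scene")[225:325,285:385]
im=np.hstack([a,b]);cv2.imwrite("pics/c4.png",np.clip(cv2.resize(im,None,fx=4,fy=4,interpolation=2)*1.5,0,255).astype('uint8'))
E
```

```text
[ 0.54855177 -0.01278278  0.05339257] [-1.57166297  0.00940878  1.1689589 ] [-0.9465539   2.19930667  0.52785813]
190.0 [2.4 0.4 1.6]
194.0 [-0.3  0.4 -0.2]
197.0 [-2.1  0.4 -1.7]
198.3 [-2.9  0.4 -2.4]
```

View pics/c4.png

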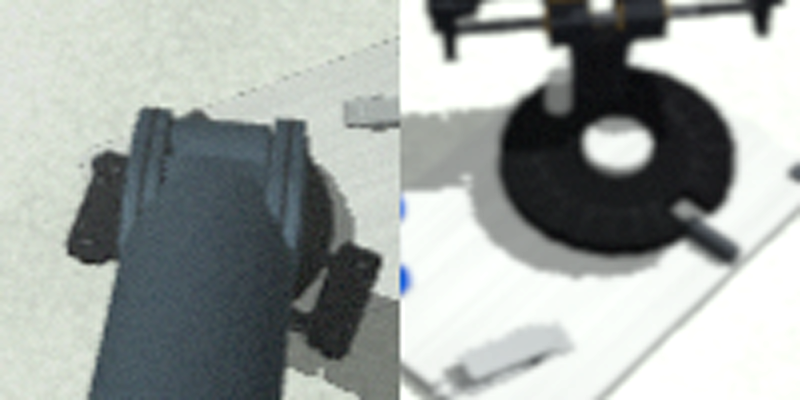

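The notch is now nearly at the key, near (690,210). I'll zoom in on the scene view.

Run:
```python
from h import *
im=capture("scene")[255:300,325:385];cv2.imwrite("pics/s5.png",np.clip(cv2.resize(im,None,fx=13,fy=13,interpolation=2)*1.8,0,255).astype('uint8'))
c=camera_info("scene");f=240/np.tan(np.radians(c["fovy"]/2))
def pj(a,r,z):
    q=np.r_[np.array([.584,-.0207])+r*np.array([np.cos(np.radians(a)),np.sin(np.radians(a))]),z]
    v=c["world_to_cam"]@np.r_[q,1];u=np.array([c["cx"]+f*v[0]/-v[2],c["cy"]-f*v[1]/-v[2]]);return ((u-[325,255]+.5)*13-.5).round()
print("key84",pj(18.3,.084,.024),"key66",pj(18.3,.066,.026))
for a in(12,14,16,18.3,20): print(a,[pj(a-7.05,.0655,.039),pj(a+7.05,.0655,.039),pj(a-9.7,.0485,.039),pj(a+9.7,.0485,.039)])
```

```text
key84 [568. 427.] key66 [484. 362.]
12 [array([418., 359.]), array([489., 307.]), array([345., 298.]), array([416., 247.])]
14 [array([430., 352.]), array([497., 299.]), array([353., 294.]), array([422., 240.])]
16 [array([440., 346.]), array([505., 291.]), array([361., 289.]), array([428., 234.])]
18.3 [array([452., 338.]), array([514., 281.]), array([370., 283.]), array([434., 226.])]
20 [array([461., 331.]), array([520., 273.]), array([377., 279.]), array([438., 220.])]
```

View pics/s5.png

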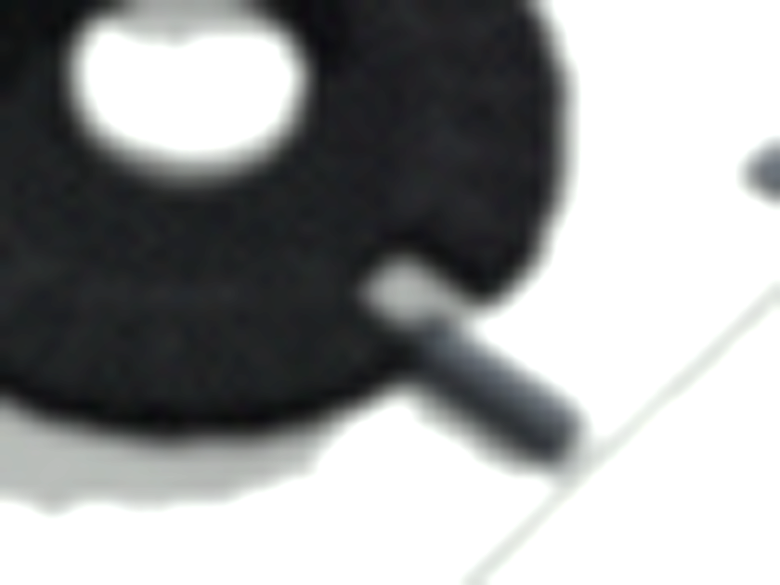

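The rim corner at (490,305) puts the notch at about 13.5°, against 18° for the key. That agrees with the contact geometry, so it needs about 4.4° more.

play_rows([
  [0, 0, 0, -0.001, 0, -0.0008, 0],
  [0, 0, 0, -0.002, 0, -0.0016, 0],
  [0, 0, 0, -0.0029, 0, -0.0024, 0],
  [0, 0, 0, -0.003, 0, -0.0025, 0],
  [0, 0, 0, -0.003, 0, -0.0025, 0],
])

```text
clock: 4.95
eef_pos: [0.5498, -0.0166, 0.0534]
eef_rot: [-1.572, 0.01, 1.169]
ft_force: [0.5, 2.4, 0.7]
gripper_width: 0.0006
```

```bash
python3 arc.py .0212 197 198.3
python3 - <<'E'
from h import *
im=capture("scene")[255:300,325:385];cv2.imwrite("pics/s6.png",np.clip(cv2.resize(im,None,fx=13,fy=13,interpolation=2)*1.8,0,255).astype('uint8'))
E
```

```text
[ 0.5497568  -0.01657394  0.0534445 ] [-1.57200132  0.0096135   1.16898484] [0.52818736 2.44548216 0.66387221]
197.0 [0.9 0.4 0.9]
198.3 [0.1 0.4 0.2]
```

View pics/s6.png

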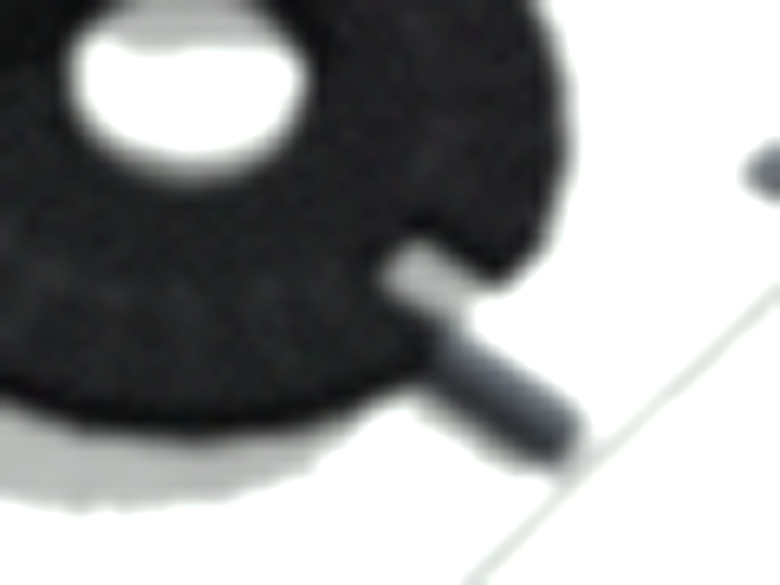

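The notch is now at about 17.5–18° (rim corner at (505,285)), lined up with the key. Next I back off, rise and go over the hub.

play_rows([
  [0, 0, 0, 0.006, 0, 0, 0],
  [0, 0, 0, 0.012, 0, 0, 0],
  [0, 0, 0, 0.012, -0.015, 0, 0],
  [0, 0, 0, 0.012, -0.028, -0.008, 0],
  [0, 0, 0, 0.011, -0.028, -0.02, 0],
])

```text
clock: 5.5
eef_pos: [0.5741, -0.0138, 0.0837]
eef_rot: [-1.575, 0.008, 1.17]
ft_force: [-0.2, 0.2, 0.4]
gripper_width: 0.0007
```

```bash
cat > g.py <<'E'
from h import *
s=sense();Rt=R.from_euler("xyz",s["eef_rot"]).as_matrix()
print(s["eef_pos"],s["eef_rot"],s["ft_force"],(Rt.T@(np.array([.585,-.0215,.049])-s["eef_pos"])*1000).round(1))
E
python3 g.py
```

```text
[ 0.57412136 -0.01375863  0.08371081] [-1.57483098  0.00812707  1.16982087] [-0.22165099  0.20780581  0.41980936] [ -2.6  34.8 -12.9]
```

Over the hub and down to about 49 mm, with the tilt levelled a little.

play_rows([
  [0, 0, 0, -0.0015, 0, -0.007, 0],
  [0, 0, 0, -0.0025, 0.005, -0.013, 0],
  [0, 0, 0, -0.0025, 0.017, -0.013, 0],
  [0, 0, 0, -0.0025, 0.027, -0.013, 0],
  [0, 0, 0, -0.0025, 0.034, -0.013, 0],
])

```text
clock: 6.0
eef_pos: [0.5837, -0.0212, 0.0477]
eef_rot: [-1.572, 0.009, 1.17]
ft_force: [-0.5, 0.6, 0.2]
gripper_width: 0.0003
```

```bash
python3 g.py
```

```text
[ 0.58368462 -0.02121629  0.04774896] [-1.57208342  0.00918577  1.17004755] [-0.5056046   0.58610332  0.22158263] [ 0.2 -1.3 -1.3]
```

play_rows([
  [0, 0, 0, 0, 0.0015, 0, 0],
  [0, 0, 0, 0, 0.003, 0, 0],
  [0, 0, 0, 0, 0.0045, 0, 0],
  [0, 0, 0, 0, 0.006, 0, 0],
  [0, 0, 0, 0, 0.0075, 0, 0],
])

```text
clock: 6.5
eef_pos: [0.5837, -0.0212, 0.0405]
eef_rot: [-1.572, 0.009, 1.17]
ft_force: [0.4, 1.4, 3.7]
gripper_width: 0.0003
```

The disc is 6.5 mm down at 3.7 N, past the 3 mm stop, so the notch is on the key. I'll continue.

play_rows([
  [0, 0, 0, 0, 0.002, 0, 0],
  [0, 0, 0, 0, 0.004, 0, 0],
  [0, 0, 0, 0, 0.006, 0, 0],
  [0, 0, 0, 0, 0.0075, 0, 0],
  [0, 0, 0, 0, 0.008, 0, 0],
])

```text
clock: 7.0
eef_pos: [0.5838, -0.0212, 0.0324]
eef_rot: [-1.572, 0.009, 1.17]
ft_force: [-1.2, 0.3, 8.0]
gripper_width: 0.0007
```

play_rows([
  [0, 0, 0, 0, 0.0005, 0, 0],
  [0, 0, 0, 0, 0.001, 0, 0],
  [0, 0, 0, 0, 0.0015, 0, 0],
  [0, 0, 0, 0, 0.002, 0, 0],
  [0, 0, 0, 0, 0.002, 0, 0],
])

```text
clock: 7.5
eef_pos: [0.584, -0.0212, 0.0321]
eef_rot: [-1.572, 0.008, 1.17]
ft_force: [-6.6, 0.5, 22.6]
gripper_width: 0.0004
```

It hit a hard stop at tip height 32.1 mm, against 32 mm expected when seated, at 22.6 N. I'll lift straight up and clear.

play_rows([
  [0, 0, 0, 0, -0.003, 0, 0],
  [0, 0, 0, 0, -0.02, 0, 0],
  [0, 0, 0, 0, -0.055, 0, 0],
  [0, 0, 0, 0, -0.095, 0, 0],
  [0, 0, 0, 0, -0.14, 0, 0],
])

```text
clock: 8.0
eef_pos: [0.5834, -0.0201, 0.1735]
eef_rot: [-1.571, 0.009, 1.17]
ft_force: [0.4, -0.2, 0.4]
gripper_width: 0.0005
```

play_rows([
  [0, 0, 0, 0.03, -0.02, 0.01, 0],
  [0, 0, 0, 0.065, -0.03, 0.02, 0],
  [0, 0, 0, 0.105, -0.04, 0.03, 0],
  [0, 0, 0, 0.145, -0.04, 0.035, 0],
  [0, 0, 0, 0.18, -0.04, 0.04, 0],
])

```text
clock: 8.5
eef_pos: [0.6171, 0.164, 0.2129]
eef_rot: [-1.571, 0.008, 1.171]
ft_force: [0.5, 0.3, 0.3]
gripper_width: -0.0001
```

Run:
```python
from h import *
a=capture("top")[178:278,275:405];b=capture("scene")[230:330,255:385]
im=np.hstack([a,b]);cv2.imwrite("pics/f.png",np.clip(cv2.resize(im,None,fx=3,fy=3,interpolation=2)*1.5,0,255).astype('uint8'))
```

```text
(no output)
```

View pics/f.png

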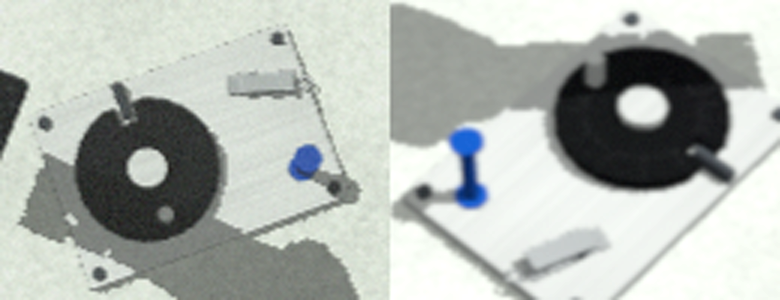

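The disc sits low with the key in its notch (top view (122,105), scene view (710,160)). The spool and clip_a are where they were, and the hand is clear.

```bash
python3 -c "
from bench import *
print(hand_in())"
```

```text
the job is handed in; nothing more can be done
None
```

The disc is turned onto the key and pressed fully down, and the job is handed in at about 8.6 s. With the fingers shut, I pushed the peg about 81° anticlockwise, backed off, pressed on the hub and moved the hand clear.

**Checks that passed:**
- **Seating:** the hub went past the 3 mm stop at about 3.7 N. It came to a hard stop at 32.1 mm, against 32 mm expected when seated, with at most 22.6 N there.
- **Final pictures:** the key is in the notch, the spool and clip_a look unmoved, and the hand touches nothing. I did not look again at the things on the counter, but the arm never came near them.

**Checks that disagreed:**
- The wrist camera placed the hub about 5 mm from where the fixed cameras did, so I used the fixed ones.
- The first descent ended about 10 mm off sideways without touching anything, and I corrected it before pushing.

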